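# Stopper the oil, then pull the dust filter

## Task

Take the tapered wooden stopper from its rest and set it fully home in the neck of the open oil bottle, flange down on the rim, and let go of it, so that no grit falls in. Then squeeze together the two side catches of the dust unit's filter cassette, lift the cassette straight out, and finish while still holding it by the squeezed catches, level and still, with its underside about 10 cm above the top of the dust unit. Leave the bottle and everything else on the bench where it stands.

Things in the scene. Friction and masses are not known exactly. Their poses are not given: they have to be found in the camera images.
- stopper: Dark wooden stopper, 57 mm tall, 40 g, upright in its rest. Origin: centre of the plug's underside (8 mm above the bench while in the rest), z up its axis. Tapered plug 18 mm diameter at the foot, 25 mm at z = 22; flange 40 mm diameter, z = 22 to 27, lying on the rest's top; cylindrical knob 22 mm diameter, z = 27 to 57, to grip.
- stopper_rest: Pale wooden block 80 x 80 x 30 mm with one 31 mm hole in the middle, fixed to the bench. Origin at the centre of the underside.
- bottle: Open aluminium oil bottle, loose on the bench, 0.45 kg, 98 mm tall: body 72 mm diameter up to z = 54, sloping shoulder to z = 68, straight neck 38 mm outside, 30 mm inside diameter, up to the rim at z = 98. Origin: centre of the underside. With the stopper home its origin is 76 mm above this one.
- bottle_mouth (a point): Centre of the open bottle's mouth, at the height of the rim, 98 mm above the bench.
- dust_unit: Low grey metal box, fixed, 130 (x) x 110 (y) x 60 mm, black hose stub on its +x face. Origin: centre of the underside. In its top is a well 74 (x) x 46 mm (y), floor 15 mm above the bench, where the cassette stands; under the edges at y = +-23 mm the well widens and the catches' hooks sit under a 10 mm thick lip.
- cassette: Grey plastic filter cassette, 70 (x) x 42 mm (y), 0.2 kg, standing in the unit's well, axes as the unit's (2 mm play). Origin: centre of its underside, z up. Body up to z = 66, middle tower 26 x 18 mm up to z = 92; sprung catches on the +y and -y sides. Their hooks block lifting until both are squeezed over 4 mm; then it lifts straight up.
- catch_left_pad (a point): Centre of the outer face of the +y catch's finger plate: 28 mm from the cassette's middle, 85 mm above its underside. The plate is 36 mm wide (x), 30 mm tall (85 to 115 mm above the bench at the start, its foot 25 mm above the unit's top). Over both plates' outer faces: 56 mm at rest, 44 mm fully squeezed.
- catch_right_pad (a point): The same for the catch on the cassette's -y side.
- catch_left (a joint): How far the +y catch is squeezed in towards the middle: 0 at rest, stop at 0.006 m. Its spring pushes back with 2 N at rest and 4.4 N at the stop.
- catch_right (a joint): The same for the -y catch.
- graver_a: Carving graver: square wooden handle 13 x 13 x 120 mm with a 50 mm steel blade towards its +x, lying on the bench in the gap on the robot's left. Origin under the middle of the handle. Bystander, to be left alone.
- graver_b: A like graver, lying in the gap on the robot's right. Bystander, to be left alone.
- graver_c: A like graver, lying at the far right. Bystander, to be left alone.
- whetstone: Grey whetstone 50 x 150 x 22 mm, lying near the robot on the left. Origin under its centre. Bystander, to be left alone.
- wax_tin: Round steel tin, 64 mm diameter, 45 mm tall, near the robot on the right. Origin under its centre. Bystander, to be left alone.
- full_bottle: Closed aluminium bottle with a black cap, 60 mm diameter, 130 mm tall, at the far left. Origin under its centre. Bystander, to be left alone.
- brush: Bench brush lying at the far side. Origin under its middle. Bystander, to be left alone.
Not all that is in view belongs to the job. What is shaped like the dust_unit but pink is not meant.

How it is judged:
On the way, in this order (a step that is already met when the one before it is completed fails the run):
1. the stopper is home in the open bottle's neck and let go, the cassette still in the unit (z of stopper in the frame of bottle between 0.07 and 0.0795 m and horizontal distance between stopper and bottle_mouth below 0.006 m and angle between the z axis of stopper and the z axis of bottle, either way round below 0.1 rad and angle between bottle's own z axis and vertical below 0.1 rad and contact force between the fingers and stopper below 0.1 N and height (world z) of cassette below 0.03 m), for 0.3 s.
2. the fingers squeeze both catches in, the cassette still in the unit (value of joint each of catch_left, catch_right above 0.004 m and contact force between the fingers and catch_left above 2 N and contact force between the fingers and catch_right above 2 N and height (world z) of cassette below 0.03 m), for 0.1 s.
At the end, for the whole second after the job is handed in: Stopper home in the open bottle (within 3.5 mm of the rim, 6 mm of centre), untouched; bottle upright; fingers pinch both catches (over 4 mm in, over 2 N each); cassette underside over 110 mm above the bench, clear of the unit, within 0.2 rad of level, under 3 cm/s (z of stopper in the frame of bottle between 0.07 and 0.0795 m and horizontal distance between stopper and bottle_mouth below 0.006 m and angle between the z axis of stopper and the z axis of bottle, either way round below 0.1 rad and angle between bottle's own z axis and vertical below 0.1 rad and contact force between the fingers and stopper below 0.1 N and value of joint each of catch_left, catch_right above 0.004 m and contact force between the fingers and catch_left above 2 N and contact force between the fingers and catch_right above 2 N and height (world z) of cassette above 0.11 m and contact force between cassette and dust_unit below 0.1 N and angle between cassette's own z axis and vertical below 0.2 rad and linear speed of cassette below 0.03 m/s); the arm keeps its last pose, push and grip.
It fails at once if the open bottle is tipped (0.35 rad) or shifted by more than 40 mm (angle between bottle's own z axis and vertical above 0.35 rad or distance of bottle from where it was at the start of the episode above 0.04 m).
It fails at once if the cassette is tipped by more than 0.5 rad (angle between cassette's own z axis and vertical above 0.5 rad).
It fails at once if a bystander is shifted by more than 30 mm (distance of any of graver_a, graver_b, graver_c, whetstone, wax_tin, full_bottle, brush from where it was at the start of the episode above 0.03 m).
It also fails if it takes over 58 s, if anything falls off the work surface, if the arm or the gripper's body presses on something with over 40 N, if the wrist force passes 120 N, or if a joint passes its speed limit or range.

## Robot

A 7-joint arm with a two-finger parallel gripper is mounted at the origin on the work surface. World frame = base frame: x ahead of the robot, y to its left, z up, the work surface at z = 0. Lengths are in m, angles in rad, forces in N, time in s.
With the tool pointing down it reaches from about 0.425 to 0.925 m from the base axis. Payload 6.8 kg.
Tool frame: the origin (TCP) lies at the very end of the fingers, on their centre line; the grasp point (between the pads) lies 19 mm behind it; z points along the fingers, x is the direction in which the jaws open and shut, and the axes are right-handed (so a half turn about z gives the same grasp; the last joint's range is limited). The gripper opens to 85 mm and grips with 20 to 120 N. Pads are 22 mm wide; open, the fingers measure 114 mm over their backs; the gripper's body (76 mm by 85 mm) begins 54 mm behind the grasp point. The pads swing forward as they close: fully open they stand 13 mm farther back than shut.
Start: joints at [1.063, 0.477, 0.022, 1.555, -0.011, 1.109, -0.083], TCP at [0.263, -0.622, 0.231] pointing down, gripper open.
Joint ranges: [-2.96, 2.96], [-0.34, 2.1], [-1.41, 1.46], [0.24, 2.44], [-1.37, 4.51], [0.17, 1.92], [-2.96, 2.96]. Speed limits (rad/s): [2.39, 2.39, 3.14, 3.14, 3.14, 3.14, 3.14].

## Interface

Orientations are given as a 3x3 rotation matrix whose columns are the frame's x, y, z axes.
In Python, from workcell import manip gives the robot as it stands. The module is installed in compiled form; this text tells all that it offers.
- The arm moves only by the shell command python3 -m pendant 'ROWS'. ROWS is JSON, a list of rows, each a list of 3 entries, a list of its own where there are three numbers: the opening in per cent of the stroke, from 0 (shut) to 100 (fully open), then the shift along the world's x, y, z in units of 40 mm (1.0 is 40 mm), then the turn about the world's z in units of 5 degrees (1.0 is 5 degrees). A call has 1 to 8 rows; each row shifts and turns the commanded pose from where the row before left it; what a row does not reach is not made up. A row lasts 1/12 s, in which the tool goes at most 41.7 mm and 7.16 degrees, less where a joint would pass 70% of its speed; a pose out of reach is approached as far as the arm can. A call is refused whole if a number of a shift passes 1 or a number of a turn 1, either way. A call with a gripper value outside its range is refused whole. The fingers move at their own pace and stop on an object; the grip force is fixed at half the most. Time passes only in rows, so rows that do not move let the fingers close. It gives the time, the measured TCP pose, the force and the opening at its end, in the units of the state.
- manip.get_state(): the state, without advancing time (a new reading comes with each control period).
- manip.camera(name): name is "side" or "top"; returns (picture, depth): 384x512x3 uint8, red, green, blue; 384x512 float32, m along the optical axis (not along the pixel's ray), 0 where there is no reading.
- manip.camera_model(name): a dict with "fx", "fy", "cx", "cy" (pixels), "world_to_cam" (4x4, takes a point from world to camera coordinates). Camera axes: x right, y up, looking along -z (the intrinsics and any distortion apply to the point x, -y, -z); pixel columns grow to the right and rows downward; lengths in m; the calibration is good to about 2 mm. A picture is of the moment at which its call begins. camera_model takes no time and is no camera call.
- manip.hand_in(): hands the job in, once; it reports no verdict.
Trained networks look in the newest picture that a camera, given by its name, has taken for a name from the list of things; names that differ only in an ending like _2 or _b are one class to them, and where a whole thing is asked for, a point or a joint stands for the part that bears it (a point fixed in the world has none). Each returns a list of dicts, best first, with "p" (0 to 1); they miss things now and then, are a little off and sometimes report something else, mostly with a low value. They report only what shows in the picture. A call takes as long as a camera call. They do not tell look-alikes from the thing itself.
- manip.recognise(thing, camera): "box" ([left, top, width, height] in pixels, round what is visible of it).
- manip.regions_of(thing, camera): "region" (384x512 bool, what is visible of it) and "box" ([left, top, width, height] in pixels, round what is visible of it).
- manip.landmark_of(thing, camera): "pixel" ([column, row] in pixels: a listed point, or the origin of a listed thing).
The state is a dict: "time": time; "qpos": joint angles; "dq": joint speeds; "effort": joint torques, N m; "ee_pos": TCP position; "tool_rot": TCP orientation; "force": force on the tool from outside, world axes, zero at the start; "torque": the same for the moment, N m; "finger_gap": finger opening in m.
Only numpy, scipy, OpenCV 4.12 (cv2) and the standard library are available. Lean on these libraries where they do the work, as an engineer would, in place of code of your own. Each camera call takes 0.05 s, during which the arm holds its last target. There are 200 camera calls.

## Working session

There is one attempt and no reset: what is moved stays moved. The work goes in short steps, Python scripts to look and compute and a shell command to move; the robot and the scene stay as the last step left them, time stands still between calls to the robot, and variables do not carry over. Pictures are saved under pics/ and viewed, about 8 in all and at most 12, crops included, and the job is handed in when it is done.

```bash
mkdir -p pics; cat > h.py <<'E'
import numpy as np, cv2
from workcell import manip
def unproj(cam,u,v,d):
    m=manip.camera_model(cam); T=np.linalg.inv(np.array(m["world_to_cam"]))
    p=np.array([(u-m["cx"])/m["fx"]*d,-(v-m["cy"])/m["fy"]*d,-d,1]); return (T@p)[:3]
def at_z(cam,u,v,z):
    m=manip.camera_model(cam); T=np.linalg.inv(np.array(m["world_to_cam"]))
    o=T[:3,3]; a=unproj(cam,u,v,1.0); return o+(a-o)*(z-o[2])/(a[2]-o[2])
def proj(cam,p):
    m=manip.camera_model(cam); c=np.array(m["world_to_cam"])@np.r_[p,1]
    return m["cx"]+m["fx"]*c[0]/-c[2], m["cy"]+m["fy"]*-c[1]/-c[2]
def cloud(cam,depth):
    m=manip.camera_model(cam); T=np.linalg.inv(np.array(m["world_to_cam"]))
    v,u=np.mgrid[:384,:512]; d=depth
    P=np.stack([(u-m["cx"])/m["fx"]*d,-(v-m["cy"])/m["fy"]*d,-d,np.ones_like(d)],-1)
    return (P@T.T)[...,:3]
E
python3 - <<'E'
from h import *
np.set_printoptions(precision=4,suppress=True)
for c in("top","side"):
    p,d=manip.camera(c); np.savez(f"pics/{c}1.npz",p=p,d=d); cv2.imwrite(f"pics/{c}1.png",p[...,::-1])
    m=manip.camera_model(c);print({k:(v if k!="world_to_cam" else np.linalg.inv(np.array(v))) for k,v in m.items()})
    for t in("stopper","bottle_mouth","catch_left_pad","catch_right_pad","dust_unit","cassette"):
        r=manip.landmark_of(t,c); print(c,t,[(np.round(x["pixel"],1),round(x["p"],2)) for x in r[:3]])
a=[cv2.imread(f"pics/{c}1.png") for c in("top","side")]
s=manip.get_state();print(s["tool_rot"],s["ee_pos"],s["finger_gap"],s["time"])
E
```

```text
{'fx': 439.3510524027, 'fy': 439.3510524027, 'cx': 258.0006876480242, 'cy': 196.17504486293225, 'world_to_cam': array([[ 0.0057,  0.9854, -0.1704,  0.244 ],
       [-1.    ,  0.0063,  0.0027,  0.0884],
       [ 0.0038,  0.1704,  0.9854,  1.5191],
       [ 0.    ,  0.    ,  0.    ,  1.    ]])}
top stopper [(array([273. , 199.4]), 0.49)]
top bottle_mouth [(array([361. , 189.8]), 0.64), (array([245.8, 127.8]), 0.62)]
top catch_left_pad [(array([189. , 167.4]), 0.51), (array([275.1, 197.4]), 0.5)]
top catch_right_pad [(array([201.5, 161.9]), 0.56)]
top dust_unit [(array([168.5, 227.3]), 0.94), (array([197.8, 170.6]), 0.7), (array([193.8, 299.2]), 0.6)]
top cassette [(array([240.9, 196.6]), 0.57), (array([193.2, 170.3]), 0.53)]
{'fx': 346.52952035529165, 'fy': 346.52952035529165, 'cx': 257.48160477332584, 'cy': 190.33068435674122, 'world_to_cam': array([[ 0.9993,  0.0306, -0.0229,  0.4363],
       [-0.0349,  0.4838, -0.8745, -0.7377],
       [-0.0156,  0.8747,  0.4845,  0.5472],
       [ 0.    ,  0.    ,  0.    ,  1.    ]])}
side stopper [(array([274.6, 227.8]), 0.68), (array([212.9, 295.5]), 0.68)]
side bottle_mouth [(array([299.6, 279. ]), 0.68)]
side catch_left_pad [(array([298.3, 152.5]), 0.5)]
side catch_right_pad [(array([299.8, 161.3]), 0.67)]
side dust_unit [(array([298.1, 161.7]), 0.93), (array([167.9, 186.3]), 0.74), (array([300.1, 182.7]), 0.57)]
side cassette [(array([298.1, 178.2]), 0.75), (array([209.5, 296.4]), 0.66)]
[[ 0.3892 -0.9212 -0.    ]
 [-0.9212 -0.3892  0.    ]
 [-0.      0.     -1.    ]] [ 0.2627 -0.6218  0.2313] 0.0852903699413542 0.7
```

View pics/top1.png

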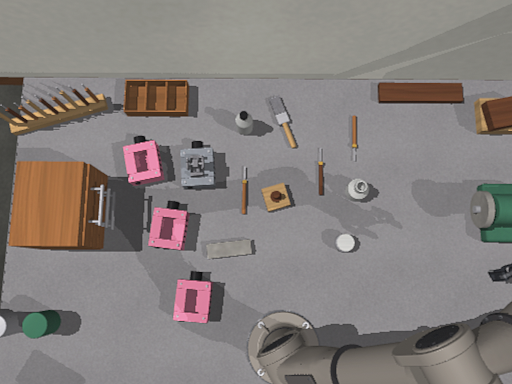

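View pics/side1.png

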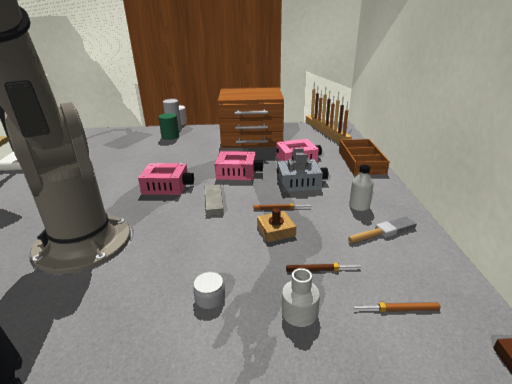

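The top view shows the stopper at about (276,197), the open bottle at (358,188), the grey unit with its hose at (197,165), and three pink decoys. In the side view they are at (277,215), (300,295) and (300,172).

```bash
python3 - <<'E'
from h import *
np.set_printoptions(precision=4,suppress=True)
C={c:cloud(c,np.load(f"pics/{c}1.npz")["d"]) for c in("top","side")}
P=np.concatenate([C["top"].reshape(-1,3),C["side"].reshape(-1,3)])
src=np.r_[np.zeros(384*512),np.ones(384*512)]
def sel(c,r,z0,z1,s):
    m=(np.hypot(P[:,0]-c[0],P[:,1]-c[1])<r)&(P[:,2]>z0)&(P[:,2]<z1)&(src==s); return P[m]
def circ(Q):
    A=np.c_[2*Q[:,:2],np.ones(len(Q))];s=np.linalg.lstsq(A,(Q[:,:2]**2).sum(1),rcond=None)[0]
    return s[:2],np.sqrt(s[2]+s[:2]@s[:2])
st=at_z("top",276,196,.06);bo=at_z("top",359,187,.098);un=at_z("top",197,167,.06)
print(st,bo,un, "pix z",C["top"][196,276],C["side"][212,277],C["top"][100:102,330])
for s in(0,1):
    for nm,c,r,z0,z1 in(("knob",st,.03,.045,.08),("knobtop",st,.03,.060,.075),("flange",st,.035,.031,.038),("rim",bo,.04,.09,.11),("neck",bo,.03,.072,.11),("body",bo,.05,.01,.05)):
        Q=sel(c,r,z0,z1,s)
        if len(Q)>5: print(s,nm,len(Q),Q.mean(0),(Q.min(0)+Q.max(0))/2,Q.max(0)-Q.min(0),circ(Q))
    Q=sel(un,.1,.05,.068,s); print(s,"unit top",len(Q),cv2.minAreaRect((Q[:,:2]*1000).astype(np.float32)))
    for z0,z1 in((.07,.084),(.085,.103),(.103,.125)):
        Q=sel(un,.06,z0,z1,s); print(s,"cass",z0,len(Q),Q.mean(0) if len(Q) else 0,cv2.minAreaRect((Q[:,:2]*1000).astype(np.float32)) if len(Q)>3 else 0)
p=np.load("pics/top1.npz")["p"];q=np.load("pics/side1.npz")["p"]
a=cv2.resize(p[140:220,150:380],None,fx=3.4,fy=3.4,interpolation=3)
b=cv2.resize(q[130:230,240:340],None,fx=3,fy=3,interpolation=3);b2=cv2.resize(q[250:350,250:350],None,fx=3,fy=3,interpolation=3)
o=np.zeros((590,800,3),np.uint8);o[:a.shape[0],:a.shape[1]]=a;o[280:580,:300]=b;o[280:580,310:610]=b2
cv2.imwrite("pics/crop1.png",o[...,::-1])
E
```

```text
[0.4973 0.0237 0.06  ] [ 0.5226 -0.2484  0.098 ] [0.5959 0.2928 0.06  ] pix z [0.4962 0.024  0.0667] [0.5053 0.0136 0.0654] [[ 0.8652 -0.1768 -0.0016]
 [ 0.8615 -0.1768 -0.002 ]]
0 knob 37 [0.4996 0.0224 0.065 ] [0.4998 0.0219 0.0608] [0.0212 0.0178 0.0228] (array([0.4998, 0.0225]), np.float64(0.008049499737459716))
0 knobtop 33 [0.5002 0.0228 0.0663] [0.4998 0.0224 0.0665] [0.0212 0.0169 0.0112] (array([0.5002, 0.0227]), np.float64(0.007935834052821562))
0 flange 155 [0.4942 0.0249 0.034 ] [0.497  0.0243 0.0345] [0.0668 0.0653 0.0069] (array([0.4972, 0.0237]), np.float64(0.025307119258334808))
0 rim 54 [ 0.5259 -0.2567  0.0982] [ 0.5248 -0.2564  0.0982] [0.0368 0.0383 0.0126] (array([ 0.5248, -0.2561]), np.float64(0.01680348344706887))
0 neck 98 [ 0.5251 -0.2561  0.0896] [ 0.5248 -0.2564  0.0883] [0.037  0.0383 0.0325] (array([ 0.5244, -0.2553]), np.float64(0.016126141703011996))
0 body 58 [ 0.5073 -0.2351  0.0297] [ 0.5193 -0.2534  0.0301] [0.0597 0.0661 0.038 ] (array([ 0.5248, -0.2559]), np.float64(0.034824459419105815))
0 unit top 904 ((610.9996337890625, 292.95849609375), (161.
[... 1167 characters left out ...]
.01690202221114917))
1 body 547 [ 0.5226 -0.2842  0.0303] [ 0.527  -0.2756  0.03  ] [0.0698 0.0357 0.0398] (array([ 0.5275, -0.2563]), np.float64(0.03534677280332456))
1 unit top 536 ((614.6790161132812, 290.5982360839844), (158.12857055664062, 112.0765609741211), 3.706209659576416)
1 cass 0.07 119 [0.5963 0.2822 0.0779] ((600.2991333007812, 289.7274169921875), (69.69189453125, 45.807472229003906), 4.257696151733398)
1 cass 0.085 77 [0.5993 0.2785 0.0951] ((600.9136352539062, 289.90576171875), (33.787994384765625, 57.56694412231445), 3.0125861167907715)
1 cass 0.103 105 [0.6003 0.291  0.1101] ((600.7022094726562, 291.52337646484375), (34.54511260986328, 59.65276336669922), 4.770247459411621)
```

View pics/crop1.png

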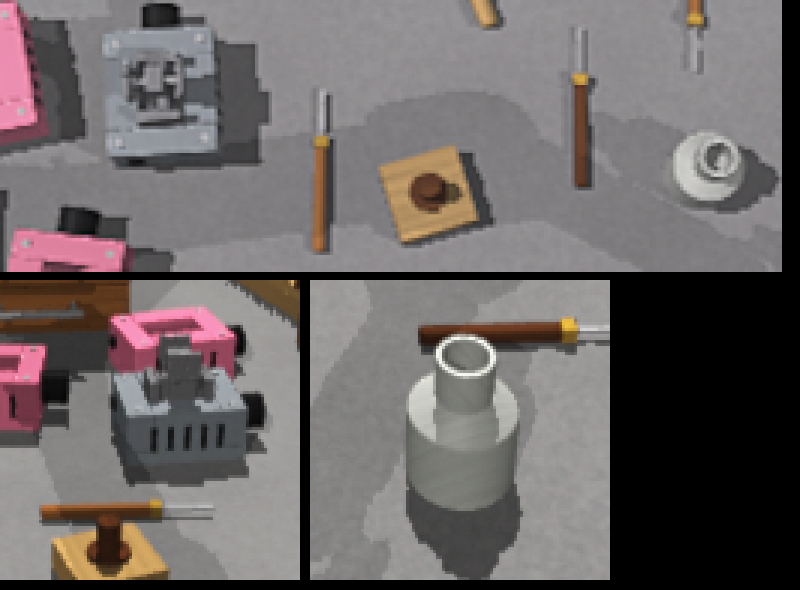

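```bash
python3 -m pendant '[[100,[0.35,0.94,0],-0.24],[100,[0.35,0.94,0],-0.24],[100,[0.35,0.94,0],-0.24],[100,[0.35,0.94,0],-0.24],[100,[0.35,0.94,0],-0.24],[100,[0.35,0.94,0],-0.24],[100,[0.35,0.94,0],-0.24],[100,[0.35,0.94,0],-0.24]]'
python3 -m pendant '[[100,[0.35,0.94,0],-0.24],[100,[0.35,0.94,0],-0.24],[100,[0.35,0.94,0],-0.24],[100,[0.35,0.94,0],-0.24],[100,[0.35,0.94,0],-0.24],[100,[0.35,0.94,0],-0.24],[100,[0.35,0.94,0],-0.24],[100,[0.35,0.94,0],-0.24]]'
python3 -m pendant '[[100,[0,0,0],0],[100,[0,0,0],0]]'
```

```text
time: 1.37
ee_pos: [0.3751, -0.3192, 0.2316]
tool_rot: [[0.229, -0.973, 0.001], [-0.973, -0.229, -0.001], [0.001, -0.0, -1.0]]
force: [0.2, -0.1, 0.4]
finger_gap: 0.0855
time: 2.03
ee_pos: [0.4872, -0.0183, 0.2317]
tool_rot: [[0.063, -0.998, 0.001], [-0.998, -0.063, -0.0], [0.0, -0.001, -1.0]]
force: [1.3, -0.3, 0.4]
finger_gap: 0.0853
time: 2.2
ee_pos: [0.4874, -0.0176, 0.2315]
tool_rot: [[0.07, -0.998, 0.001], [-0.998, -0.07, 0.001], [-0.001, -0.001, -1.0]]
force: [-0.8, -0.8, -0.5]
finger_gap: 0.0851
```

```bash
python3 -m pendant '[[100,[0.36,0.9,0],0],[100,[0,0.1,-0.9],0],[100,[0,0,-0.9],0],[100,[0,0,-0.9],0],[100,[0,0,-0.9],0],[100,[0,0,-0.6],0],[100,[0,0,-0.4],0],[100,[0,0,0],0]]'
python3 - <<'E'
from h import *
np.set_printoptions(precision=4,suppress=True)
s=manip.get_state();print(s["ee_pos"],s["force"],s["finger_gap"])
o=[]
for c,(r,k) in {"top":(150,220),"side":(140,200)}.items():
    p,d=manip.camera(c); o.append(cv2.resize(p[r:r+110,k:k+130],None,fx=3,fy=3,interpolation=3)); print(c,proj(c,s["ee_pos"]))
cv2.imwrite("pics/pre.png",np.hstack(o)[...,::-1])
E
```

```text
time: 2.87
ee_pos: [0.4984, 0.0177, 0.0442]
tool_rot: [[0.063, -0.998, -0.006], [-0.998, -0.063, -0.002], [0.001, 0.006, -1.0]]
force: [-0.7, 0.2, 0.1]
finger_gap: 0.0856
[0.4984 0.0177 0.0442] [-0.7388  0.217   0.0741] 0.08555660100820624
top (np.float64(277.5705261154062), np.float64(196.50490667469887))
side (np.float64(274.14027211790903), np.float64(218.11700359982353))
```

View pics/pre.png

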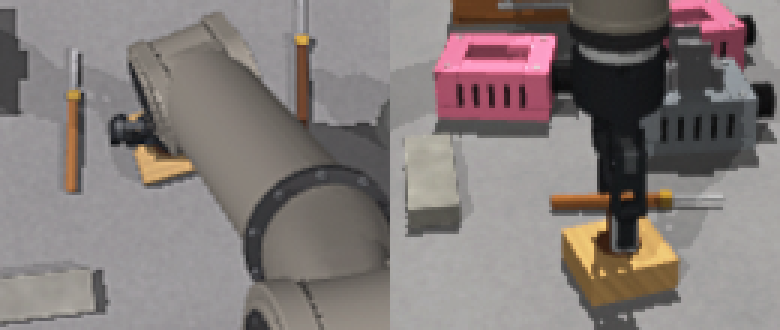

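The side view shows the near finger at (623,230) in the crop, in front of the knob and straddling it. I'll nudge 3 mm in x and 4 mm in y, then lower and close.

```bash
python3 -m pendant '[[100,[0.08,0.1,0],0],[100,[0,0,-0.1],0],[100,[0,0,0],0],[0,[0,0,0],0],[0,[0,0,0],0],[0,[0,0,0],0],[0,[0,0,0],0],[0,[0,0,0],0]]'
python3 -m pendant '[[0,[0,0,0],0],[0,[0,0,0],0],[0,[0,0,0],0],[0,[0,0,0],0]]'
```

```text
time: 3.63
ee_pos: [0.5044, 0.0238, 0.0434]
tool_rot: [[0.065, -0.998, 0.0], [-0.998, -0.065, -0.0], [0.0, -0.0, -1.0]]
force: [0.4, 0.1, 0.0]
finger_gap: 0.0259
time: 3.97
ee_pos: [0.5044, 0.0238, 0.0436]
tool_rot: [[0.065, -0.998, 0.0], [-0.998, -0.065, -0.0], [0.0, -0.0, -1.0]]
force: [-1.5, -0.8, 5.7]
finger_gap: 0.0202
```

```bash
python3 -m pendant '[[0,[0,0,0.3],0],[0,[0,0,0.7],0],[0,[0,0,0.8],0],[0,[0,0,0.8],0],[0,[0,0,0.4],0],[0,[0,0,0],0]]'
python3 -m pendant '[[0,[0.05,-0.4,0],0],[0,[0.07,-0.9,0],0],[0,[0.07,-0.9,0],0],[0,[0.07,-0.9,0],0],[0,[0.07,-0.9,0],0],[0,[0.07,-0.9,0],0],[0,[0.07,-0.9,0],0],[0,[0.07,-0.8,0],0]]'
python3 -m pendant '[[0,[0.02,-0.4,0],0],[0,[0,0,0],0],[0,[0,0,0],0]]'
python3 - <<'E'
from h import *
np.set_printoptions(precision=4,suppress=True)
s=manip.get_state();print(s["ee_pos"],s["force"],s["finger_gap"])
o=[]
for c,(r,k) in {"top":(120,300),"side":(200,240)}.items():
    p,d=manip.camera(c); np.savez(f"pics/{c}2.npz",p=p,d=d); o.append(cv2.resize(p[r:r+140,k:k+130],None,fx=3,fy=3,interpolation=3)); print(c,proj(c,s["ee_pos"]))
cv2.imwrite("pics/over.png",np.hstack(o)[...,::-1])
E
```

```text
time: 4.47
ee_pos: [0.5068, 0.0242, 0.167]
tool_rot: [[0.064, -0.998, 0.007], [-0.998, -0.064, 0.0], [-0.0, -0.007, -1.0]]
force: [0.7, 0.3, 0.4]
finger_gap: 0.0198
time: 5.13
ee_pos: [0.5249, -0.2427, 0.1618]
tool_rot: [[0.064, -0.998, -0.002], [-0.998, -0.064, -0.0], [-0.0, 0.002, -1.0]]
force: [0.5, -0.2, 0.0]
finger_gap: 0.0195
time: 5.38
ee_pos: [0.5258, -0.2568, 0.1618]
tool_rot: [[0.062, -0.998, -0.002], [-0.998, -0.062, 0.001], [-0.001, 0.002, -1.0]]
force: [0.8, 0.8, -0.2]
finger_gap: 0.02
[ 0.5258 -0.2568  0.1618] [ 0.7974  0.8119 -0.1848] 0.019970347829643378
top (np.float64(366.28365289604903), np.float64(182.1664549657178))
side (np.float64(302.2178739542062), np.float64(248.1662165201346))
```

View pics/over.png

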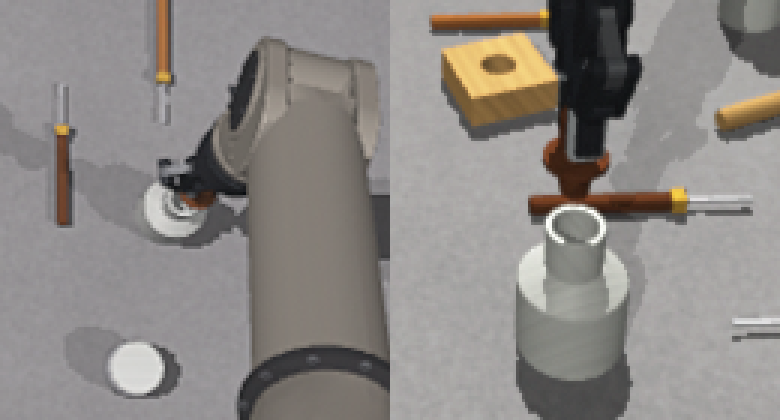

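The stopper hangs under the finger in the side view, with its flange at (577,157) in the crop. It looks shifted towards −x of the finger and slightly tilted, so I'll measure it.

```bash
python3 - <<'E'
from h import *
np.set_printoptions(precision=4,suppress=True)
z=np.load("pics/side2.npz");C=cloud("side",z["d"]);p=z["p"].astype(int)
m=(p[...,0]>p[...,2]+25)&(np.hypot(C[...,0]-.526,C[...,1]+.257)<.05)&(C[...,2]>.09)
Q=C[m];print(len(Q),Q.min(0),Q.max(0))
for a in np.arange(.10,.19,.005):
    q=Q[(Q[:,2]>=a)&(Q[:,2]<a+.005)]
    if len(q): print(round(a,3),len(q),q.min(0)[:2],q.max(0)[:2],"midx",(q[:,0].min()+q[:,0].max())/2)
v,u=np.nonzero(m)
for r in range(v.min(),v.max()+1): print(r,u[v==r].min(),u[v==r].max(),end=' | ')
g=(p.max(-1)<70)&(np.hypot(C[...,0]-.526,C[...,1]+.257)<.06)&(C[...,2]>.15)&(C[...,2]<.2); G=C[g]; print('\nfinger',G.min(0),G.max(0))
for a in np.arange(.15,.2,.01):
    q=G[(G[:,2]>=a)&(G[:,2]<a+.01)]
    if len(q): print(round(a,3),len(q),q.min(0),q.max(0))
cv2.imwrite("pics/over2.png",cv2.resize(z["p"][205:285,255:345],None,fx=7,fy=7,interpolation=0)[...,::-1])
E
```

```text
248 [ 0.4877 -0.2777  0.1272] [ 0.5652 -0.2381  0.3851]
0.125 9 [ 0.5173 -0.2663] [ 0.5315 -0.261 ] midx 0.524371393763528
0.13 16 [ 0.517  -0.2665] [ 0.5314 -0.2611] midx 0.5241806288939505
0.135 19 [ 0.5164 -0.2674] [ 0.5308 -0.2638] midx 0.5235808187779705
0.14 6 [ 0.5164 -0.267 ] [ 0.5284 -0.2638] midx 0.5224090685111535
0.15 116 [ 0.5061 -0.2765] [ 0.5439 -0.2428] midx 0.5250275492449187
0.155 38 [ 0.5059 -0.2777] [ 0.5427 -0.2424] midx 0.5243065723319763
0.16 6 [ 0.5146 -0.2634] [ 0.5175 -0.2566] midx 0.5160478379833429
0.165 5 [ 0.5144 -0.272 ] [ 0.5384 -0.2563] midx 0.5263786197992445
0.17 3 [ 0.5155 -0.2619] [ 0.5156 -0.261 ] midx 0.5155287823673667
0.175 2 [ 0.5154 -0.261 ] [ 0.5156 -0.2591] midx 0.5155295876723891
0.18 9 [ 0.5153 -0.262 ] [ 0.5183 -0.2508] midx 0.5167856230835737
0.185 1 [ 0.5172 -0.2581] [ 0.5172 -0.2581] midx 0.5172068803745302
129 336 336 | 130 336 336 | 131 336 336 | Traceback (most recent call last):
  File "<stdin>", line 10, in <module>
    return umr_minimum(a, axis, None, out, keepdims, initial, where)
ValueError: zero-size array to reduction operation minimum which has no identity
```

The side depth puts the flange at (0.525, −0.257) and the foot at z≈0.127. The same camera puts the bottle mouth at (0.527, −0.258). I'll shift +2.5 mm in x and lower 48 mm.

```bash
python3 -m pendant '[[0,[0.06,0,0],0],[0,[0,0,-0.2],0],[0,[0,0,-0.3],0],[0,[0,0,-0.3],0],[0,[0,0,-0.2],0],[0,[0,0,-0.15],0],[0,[0,0,0],0],[0,[0,0,0],0]]'
python3 - <<'E'
from h import *
np.set_printoptions(precision=4,suppress=True)
s=manip.get_state();print(s["ee_pos"],s["force"])
p,d=manip.camera("side");C=cloud("side",d);p_=p.astype(int)
cv2.imwrite("pics/in.png",cv2.resize(p[205:325,235:365],None,fx=5,fy=5,interpolation=0)[...,::-1])
m=(p_[...,0]>p_[...,2]+25)&(np.hypot(C[...,0]-.526,C[...,1]+.257)<.03)&(C[...,2]>.085)&(C[...,2]<.115);Q=C[m];print(Q.min(0),Q.max(0))
n=(np.hypot(C[...,0]-.527,C[...,1]+.257)<.025)&(C[...,2]>.075)&(C[...,2]<.094);Q=C[n];print(Q.min(0),Q.max(0))
E
```

```text
time: 6.15
ee_pos: [0.5289, -0.256, 0.1167]
tool_rot: [[0.065, -0.998, -0.001], [-0.998, -0.065, 0.0], [-0.0, 0.001, -1.0]]
force: [0.6, 0.2, 0.4]
finger_gap: 0.0195
[ 0.5289 -0.256   0.1167] [0.6304 0.2437 0.3756]
[ 0.5087 -0.2776  0.106 ] [ 0.5464 -0.24    0.1135]
[ 0.5086 -0.2761  0.0751] [ 0.5459 -0.257   0.094 ]
```

View pics/in.png

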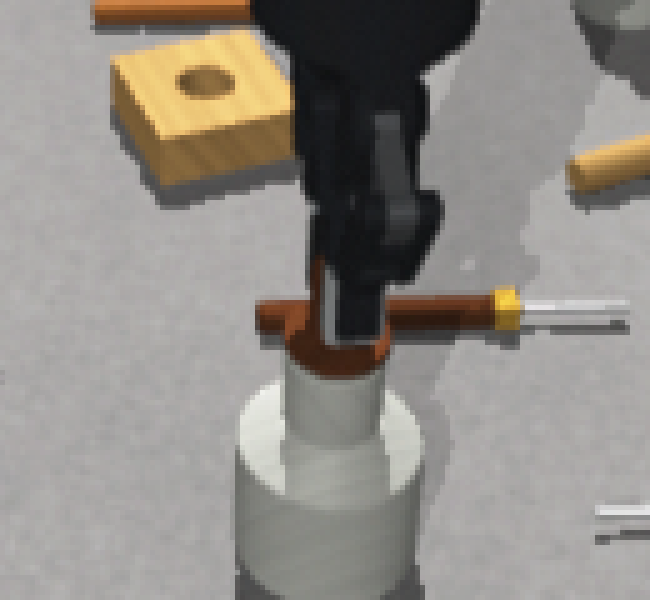

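The plug is in the neck and centred, with the flange at about (337,345) just above the rim and roughly 5 mm still to go. I'll lower gently in two steps.

```bash
python3 -m pendant '[[0,[0,0,-0.08],0],[0,[0,0,0],0],[0,[0,0,0],0]]'; python3 -m pendant '[[0,[0,0,-0.04],0],[0,[0,0,0],0],[0,[0,0,0],0]]'
```

```text
time: 6.45
ee_pos: [0.5292, -0.2562, 0.1143]
tool_rot: [[0.065, -0.998, 0.0], [-0.998, -0.065, -0.0], [0.0, -0.0, -1.0]]
force: [-0.8, -0.2, -0.5]
finger_gap: 0.0195
time: 6.7
ee_pos: [0.5291, -0.2561, 0.1125]
tool_rot: [[0.065, -0.998, 0.0], [-0.998, -0.065, -0.0], [0.0, -0.0, -1.0]]
force: [0.1, -0.3, 0.1]
finger_gap: 0.0197
```

```bash
python3 -m pendant '[[0,[0,0,-0.02],0],[0,[0,0,0],0],[100,[0,0,0],0],[100,[0,0,0],0],[100,[0,0,0],0],[100,[0,0,0],0],[100,[0,0,0],0],[100,[0,0,0],0]]'; python3 -m pendant '[[100,[0,0,0.3],0],[100,[0,0,0.7],0],[100,[0,0,0.9],0],[100,[0,0,0.9],0],[100,[0,0,0.6],0],[100,[0,0,0],0]]'
python3 - <<'E'
from h import *
np.set_printoptions(precision=4,suppress=True)
p,d=manip.camera("side");C=cloud("side",d);p_=p.astype(int)
cv2.imwrite("pics/home.png",cv2.resize(p[205:325,235:365],None,fx=4,fy=4,interpolation=0)[...,::-1])
m=(p_[...,0]>p_[...,2]+25)&(np.hypot(C[...,0]-.526,C[...,1]+.257)<.03)&(C[...,2]>.085)&(C[...,2]<.15);Q=C[m];print(Q.min(0),Q.max(0))
q=Q[(Q[:,2]>.108)];print("knob",q.min(0),q.max(0))
n=(np.hypot(C[...,0]-.527,C[...,1]+.257)<.025)&(C[...,2]>.075)&(C[...,2]<.094);Q=C[n];print("neck",Q.min(0),Q.max(0))
E
```

```text
time: 7.37
ee_pos: [0.5292, -0.2562, 0.1117]
tool_rot: [[0.065, -0.998, 0.0], [-0.998, -0.065, -0.0], [0.0, -0.0, -1.0]]
force: [0.2, -0.4, 0.5]
finger_gap: 0.0853
time: 7.87
ee_pos: [0.5323, -0.2572, 0.255]
tool_rot: [[0.064, -0.998, 0.01], [-0.998, -0.065, -0.004], [0.005, -0.01, -1.0]]
force: [0.3, 0.2, 0.1]
finger_gap: 0.0854
[ 0.5091 -0.2784  0.0999] [ 0.5466 -0.2426  0.136 ]
knob [ 0.5173 -0.2696  0.1083] [ 0.5383 -0.2466  0.136 ]
neck [ 0.5084 -0.2761  0.0751] [ 0.5454 -0.2563  0.094 ]
```

View pics/home.png

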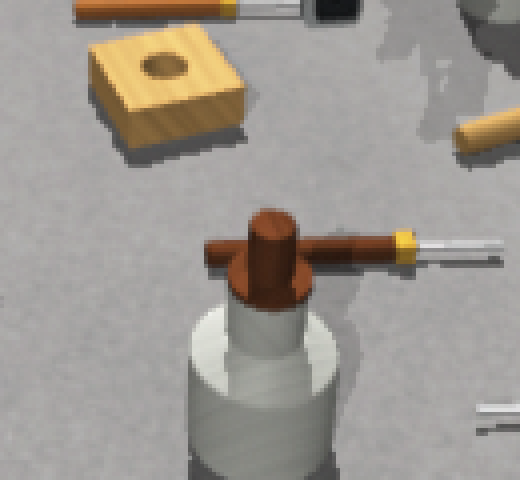

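The stopper is seated: the flange rests on the rim at (270,282), the knob is upright, and its centre x of 0.528 is over the neck at 0.527. Next is the cassette; the yaw already matches.

```bash
python3 -m pendant '[[100,[0.1,0.8,0],0],[100,[0.1,0.9,0],0],[100,[0.1,0.9,0],0],[100,[0.1,0.9,0],0],[100,[0.1,0.9,0],0],[100,[0.1,0.9,0],0],[100,[0.1,0.9,0],0],[100,[0.1,0.9,0],0]]'
python3 -m pendant '[[100,[0.1,0.9,0],0],[100,[0.1,0.9,0],0],[100,[0.1,0.9,0],0],[100,[0.1,0.9,0],0],[100,[0.1,0.9,0],0],[100,[0.1,0.9,0],0],[100,[0.1,0.9,0],0],[100,[0.1,0.4,0],0]]'
python3 -m pendant '[[100,[0.05,0,0],0],[100,[0,0,-0.6],0],[100,[0,0,-0.8],0],[100,[0,0,-0.7],0],[100,[0,0,-0.3],0],[100,[0,0,0],0],[100,[0,0,0],0]]'
```

```text
time: 8.58
ee_pos: [0.5604, 0.0294, 0.2471]
tool_rot: [[0.065, -0.998, -0.001], [-0.998, -0.065, -0.0], [0.0, 0.001, -1.0]]
force: [-0.1, 0.3, 1.0]
finger_gap: 0.0855
time: 9.25
ee_pos: [0.5909, 0.3018, 0.2469]
tool_rot: [[0.07, -0.998, -0.002], [-0.998, -0.07, 0.002], [-0.003, 0.002, -1.0]]
force: [-0.5, 0.5, 0.5]
finger_gap: 0.0854
time: 9.83
ee_pos: [0.5952, 0.2951, 0.1518]
tool_rot: [[0.064, -0.998, -0.001], [-0.998, -0.064, -0.001], [0.001, 0.001, -1.0]]
force: [0.1, 0.9, 1.7]
finger_gap: 0.0852
```

```bash
python3 -m pendant '[[100,[0.1,-0.1,0],0],[100,[0,0,-0.4],0],[100,[0,0,0],0],[100,[0,0,0],0]]'
python3 - <<'E'
from h import *
np.set_printoptions(precision=4,suppress=True)
s=manip.get_state();e=np.array(s["ee_pos"]);print(e)
o=[]
for c,(r,k) in {"top":(130,150),"side":(110,250)}.items():
    p,d=manip.camera(c); np.savez(f"pics/{c}3.npz",p=p,d=d); o.append(cv2.resize(p[r:r+90,k:k+100],None,fx=4,fy=4,interpolation=0)); print(c,proj(c,e))
cv2.imwrite("pics/cas.png",np.hstack(o)[...,::-1])
R=np.array(s["tool_rot"])
for c in("top","side"):
    C=cloud(c,np.load(f"pics/{c}3.npz")["d"]).reshape(-1,3); L=(C-e)@R  # tool frame
    for nm,z0,z1 in(("plates",.09,.113),("fingers",.137,.16)):
        m=(C[:,2]>z0)&(C[:,2]<z1)&(abs(L[:,0])<.07)&(abs(L[:,1])<.03);q=L[m]
        if len(q): h=np.histogram(q[:,0],bins=np.arange(-.07,.071,.005))[0];print(c,nm,len(q),q.min(0),q.max(0),h)
E
```

```text
time: 10.17
ee_pos: [0.5997, 0.2915, 0.1368]
tool_rot: [[0.064, -0.998, 0.001], [-0.998, -0.064, 0.0], [-0.0, -0.001, -1.0]]
force: [-0.5, 0.3, -0.1]
finger_gap: 0.0853
[0.5997 0.2915 0.1368]
top (np.float64(194.27335685520788), np.float64(160.2895249604444))
side (np.float64(299.51285353352716), np.float64(145.096830856635))
top plates 9 [-0.0278  0.0013  0.0246] [-0.021   0.0201  0.0455] [0 0 0 0 0 0 0 0 3 6 0 0 0 0 0 0 0 0 0 0 0 0 0 0 0 0 0 0]
side plates 130 [-0.0289 -0.019   0.0238] [0.0304 0.0158 0.0464] [ 0  0  0  0  0  0  0  0 19 26  0  0  2 10  3  0  0  0 12 56  2  0  0  0
  0  0  0  0]
side fingers 31 [-0.0461 -0.0116 -0.023 ] [ 0.0564  0.0097 -0.0144] [ 0  0  0  0  2 12  2  0  0  0  0  0  0  0  0  0  0  0  0  0  0  0  0  5
  7  3  0  0]
```

View pics/cas.png

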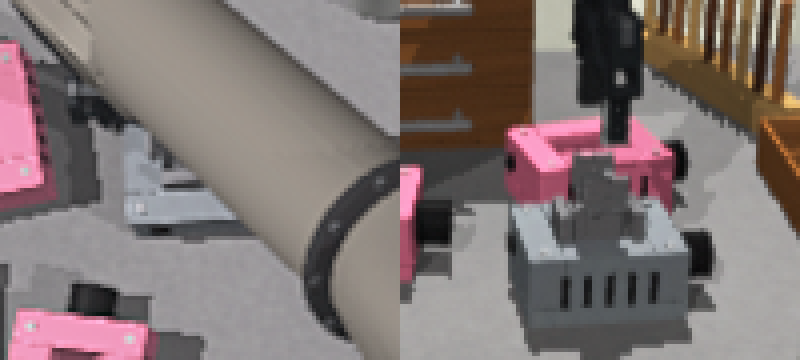

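Plates and fingers are centred in the side view: in the tool frame the plates sit at −29/+30 mm, and the finger above the plate is at (617,125) in the crop. I'll descend and squeeze.

```bash
python3 -m pendant '[[100,[0,0,-0.5],0],[100,[0,0,-0.5],0],[100,[0,0,-0.3],0],[100,[0,0,-0.15],0],[100,[0,0,0],0],[100,[0,0,0],0]]'
python3 -m pendant '[[60,[0,0,0],0],[60,[0,0,0],0],[60,[0,0,0],0],[50,[0,0,0],0],[40,[0,0,0],0],[20,[0,0,0],0],[0,[0,0,0],0],[0,[0,0,0],0]]'
python3 -m pendant '[[0,[0,0,0],0],[0,[0,0,0],0],[0,[0,0,0],0],[0,[0,0,0],0]]'
```

```text
time: 10.77
ee_pos: [0.5994, 0.2921, 0.0783]
tool_rot: [[0.065, -0.998, 0.0], [-0.998, -0.065, 0.0], [-0.0, -0.0, -1.0]]
force: [0.2, 1.2, 0.2]
finger_gap: 0.0852
time: 11.43
ee_pos: [0.6001, 0.2938, 0.0806]
tool_rot: [[0.065, -0.998, 0.003], [-0.998, -0.065, 0.003], [-0.002, -0.003, -1.0]]
force: [-2.5, 0.8, 13.7]
finger_gap: 0.0371
time: 11.77
ee_pos: [0.6001, 0.2938, 0.0807]
tool_rot: [[0.065, -0.998, 0.003], [-0.998, -0.065, 0.003], [-0.002, -0.003, -1.0]]
force: [-3.2, -0.0, 13.4]
finger_gap: 0.037
```

```bash
python3 - <<'E'
from h import *
np.set_printoptions(precision=4,suppress=True)
s=manip.get_state();e=np.array(s["ee_pos"]);R=np.array(s["tool_rot"])
o=[]
for c,(r,k) in {"top":(130,150),"side":(125,255)}.items():
    p,d=manip.camera(c); np.savez(f"pics/{c}4.npz",p=p,d=d); o.append(cv2.resize(p[r:r+80,k:k+80],None,fx=5,fy=5,interpolation=0))
    C=cloud(c,d).reshape(-1,3); L=(C-e)@R
    for z in np.arange(.065,.125,.01):
        m=(C[:,2]>z)&(C[:,2]<z+.01)&(abs(L[:,0])<.07)&(abs(L[:,1])<.025);q=L[m]
        if len(q): print(c,round(z,3),len(q),q.min(0),q.max(0),np.histogram(q[:,0],bins=np.arange(-.07,.071,.005))[0])
cv2.imwrite("pics/sq.png",np.hstack(o)[...,::-1])
E
```

```text
top 0.065 11 [-0.0499 -0.003   0.008 ] [-0.0116  0.0213  0.0154] [0 0 0 0 2 2 2 1 3 0 0 1 0 0 0 0 0 0 0 0 0 0 0 0 0 0 0 0]
top 0.075 4 [-0.0099  0.0164 -0.0039] [-0.0037  0.0231 -0.0018] [0 0 0 0 0 0 0 0 0 0 0 0 3 1 0 0 0 0 0 0 0 0 0 0 0 0 0 0]
top 0.085 3 [-0.0154  0.0144 -0.0125] [-0.0122  0.0181 -0.0072] [0 0 0 0 0 0 0 0 0 0 1 2 0 0 0 0 0 0 0 0 0 0 0 0 0 0 0 0]
top 0.095 2 [-0.0177  0.0168 -0.0212] [-0.0141  0.0198 -0.0204] [0 0 0 0 0 0 0 0 0 0 1 1 0 0 0 0 0 0 0 0 0 0 0 0 0 0 0 0]
top 0.105 1 [-0.0156  0.0163 -0.0335] [-0.0156  0.0163 -0.0335] [0 0 0 0 0 0 0 0 0 0 1 0 0 0 0 0 0 0 0 0 0 0 0 0 0 0 0 0]
top 0.115 3 [-0.0187  0.0169 -0.0371] [-0.0156  0.02   -0.0344] [0 0 0 0 0 0 0 0 0 0 3 0 0 0 0 0 0 0 0 0 0 0 0 0 0 0 0 0]
side 0.065 39 [ 0.0061 -0.0225  0.0058] [0.0181 0.0215 0.0155] [ 0  0  0  0  0  0  0  0  0  0  0  0  0  0  0 10 19 10  0  0  0  0  0  0
  0  0  0  0]
side 0.075 34 [-0.0081 -0.0227 -0.0043] [0.0258 0.0246 0.0055] [ 0  0  0  0  0  0  0  0  0  0  0  0  4  1  2  6  6 11  2  2  0  0  0  0
  0  0  0  0]
side 0.085 32 [-0.0155 -0.0188 -0.0143] [ 0.0336  0.0172 -0.0045] [ 0  0  0  0  0  0  0  0  0  0  2  4  0  1  0  0  0  1 11 11  2  0  0  0
  0  0  0  0]
side 0.095 45 [-0.0196 -0.0184 -0.0244] [ 0.0358  0.0175 -0.0145] [ 0  0  0  0  0  0  0  0  0  0  5  5  0  0  0  0  0  0 17  7  9  2  0  0
  0  0  0  0]
side 0.105 50 [-0.0227 -0.018  -0.0341] [ 0.0376  0.0174 -0.0245] [ 0  0  0  0  0  0  0  0  0  1  9  4  1  1  0  0  0  4 10 10  7  3  0  0
  0  0  0  0]
side 0.115 23 [-0.0197 -0.0177 -0.0415] [ 0.0349  0.0153 -0.0346] [0 0 0 0 0 0 0 0 0 0 8 2 0 0 0 0 0 1 2 2 8 0 0 0 0 0 0 0]
```

View pics/sq.png

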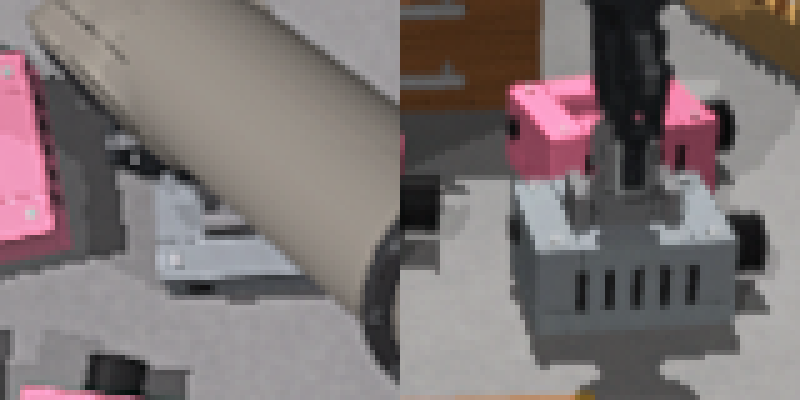

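The finger sits on the plate at (632,160) in the crop, and both plates have moved in to about ±20 mm. I'll start the lift slowly and watch the force.

```bash
python3 -m pendant '[[0,[0,0,0.1],0],[0,[0,0,0.1],0],[0,[0,0,0.1],0],[0,[0,0,0],0],[0,[0,0,0],0]]'; python3 -m pendant '[[0,[0,0,0.1],0],[0,[0,0,0.1],0],[0,[0,0,0.1],0],[0,[0,0,0],0],[0,[0,0,0],0]]'
```

```text
time: 12.28
ee_pos: [0.5992, 0.292, 0.0898]
tool_rot: [[0.065, -0.998, 0.0], [-0.998, -0.065, 0.0], [-0.0, -0.0, -1.0]]
force: [1.1, 2.1, -1.1]
finger_gap: 0.0366
time: 12.7
ee_pos: [0.5995, 0.2919, 0.1023]
tool_rot: [[0.064, -0.998, 0.001], [-0.998, -0.064, 0.0], [-0.0, -0.001, -1.0]]
force: [0.3, 0.9, -1.0]
finger_gap: 0.0365
```

No snag, so I'll continue to about 145 mm of total lift.

```bash
python3 -m pendant '[[0,[0,0,0.2],0],[0,[0,0,0.4],0],[0,[0,0,0.5],0],[0,[0,0,0.5],0],[0,[0,0,0.5],0],[0,[0,0,0.5],0],[0,[0,0,0.3],0],[0,[0,0,0.1],0]]'; python3 -m pendant '[[0,[0,0,0],0],[0,[0,0,0],0],[0,[0,0,0],0],[0,[0,0,0],0],[0,[0,0,0],0],[0,[0,0,0],0]]'
python3 - <<'E'
from h import *
np.set_printoptions(precision=4,suppress=True)
s=manip.get_state();e=np.array(s["ee_pos"]);R=np.array(s["tool_rot"]);print(e,s["force"],s["finger_gap"],np.abs(s["dq"]).max())
c="side";p,d=manip.camera(c);C=cloud(c,d)
cv2.imwrite("pics/end.png",cv2.resize(p[60:330,230:430],None,fx=2.2,fy=2.2,interpolation=cv2.INTER_CUBIC)[...,::-1])
C=C.reshape(-1,3);L=(C-e)@R
m=(abs(L[:,0])<.035)&(abs(L[:,1])<.045)&(C[:,2]>.08)&(C[:,2]<.3);q=C[m]
f=q[(q[:,2]<.22)];print("lowest",np.sort(f[:,2])[[0,3,10]])
for z in np.arange(.14,.26,.01):
    q=L[m&(C[:,2]>=z)&(C[:,2]<z+.01)]
    if len(q): print(round(z,3),len(q),q.min(0)[:2],q.max(0)[:2])
m=(np.hypot(C[:,0]-.527,C[:,1]+.257)<.02)&(C[:,2]>.11);print("stopper",C[m].min(0),C[m].max(0))
E
```

```text
time: 13.37
ee_pos: [0.6002, 0.2919, 0.2245]
tool_rot: [[0.064, -0.998, 0.003], [-0.998, -0.064, 0.001], [-0.001, -0.003, -1.0]]
force: [0.3, -0.2, -2.3]
finger_gap: 0.0368
time: 13.87
ee_pos: [0.5989, 0.2917, 0.2209]
tool_rot: [[0.065, -0.998, -0.001], [-0.998, -0.065, -0.001], [0.0, 0.001, -1.0]]
force: [-0.3, 0.3, -2.1]
finger_gap: 0.0364
[0.5989 0.2917 0.2209] [-0.2913  0.285  -2.0587] 0.03636638550632314 0.004348981291122074
lowest [0.1551 0.1564 0.1572]
0.15 28 [-0.0159 -0.035 ] [0.0229 0.034 ]
0.16 75 [-0.0187 -0.0348] [0.0276 0.0344]
0.17 66 [-0.0211 -0.0345] [0.0243 0.0345]
0.18 80 [-0.0053 -0.0336] [0.0267 0.0347]
0.19 79 [-0.0067 -0.0362] [0.0252 0.0348]
0.2 81 [-0.0073 -0.0352] [0.0286 0.0343]
0.21 74 [-0.0086 -0.0342] [0.0252 0.0341]
0.22 71 [-0.0171 -0.0353] [0.0282 0.0338]
0.23 48 [-0.0211 -0.0185] [0.0341 0.0172]
0.24 46 [-0.0185 -0.0171] [0.0342 0.0164]
0.25 49 [-0.0202 -0.0162] [0.0341 0.0165]
stopper [ 0.5174 -0.2693  0.1103] [ 0.5378 -0.2477  0.1356]
```

View pics/end.png

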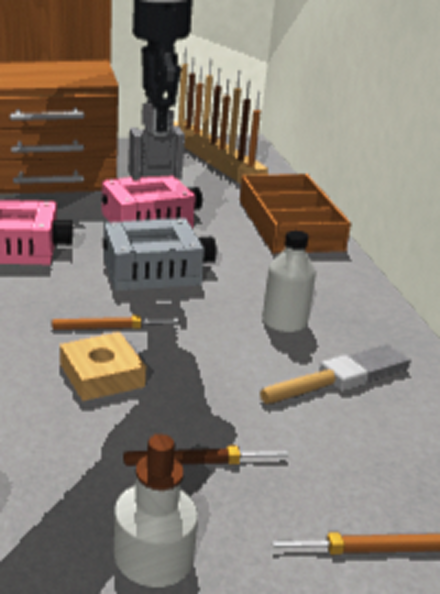

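The cassette hangs level at (157,155) with its underside at about 0.156 m, clear of the unit. The stopper is seated at (160,460), so I'm handing in.

```bash
python3 -c "
from workcell import manip
print(manip.hand_in()); s=manip.get_state(); print(s['time'],s['ee_pos'],s['force'],s['finger_gap'])"
```

```text
the job is handed in; nothing more can be done
None
the job is handed in; nothing more can be done
```

I put the stopper in the open bottle and let go of it. Then I squeezed the cassette's catches, lifted it straight out and handed in at about 14 s of the 58 s allowed. The arm was still holding the cassette.

**Stopper and bottle:** In the last side view the flange is on the rim and the knob is upright. The knob is within about 1 mm of the neck's centre in x. Its top read 0.136 m against 0.133 m expected; that camera read the knob about 3 mm high in the rest too. The bottle still stands where it was.

**Cassette:** Its underside is at about 0.156 m, some 9.5 cm above the unit. It looks level and the joints are at rest. The wrist carries about 2 N, which matches its weight.

**Bystanders:** None of the ones in that view look disturbed. The whetstone and wax tin were outside the crop, so I did not check them at the end.

**One reading disagreed:** The finger gap read 36–37 mm, where full squeeze should give 44 mm. It also read 20 mm on the 22 mm knob. The catch travel and pinch forces could not be read directly. I judge the catches fully squeezed because the plates had moved in and the cassette came out without a snag.

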